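Let a spool tray down the roller track

TASK

Press the red pad fully down to drop the stop, then get your fingers in front of the tray of thread spools as it rolls down the roller track, meet it softly on its way, well before the end, and ease it down until its bumper rests on both yellow end blocks. It must not get a knock, neither from your fingers nor on the blocks, nor be gripped or lifted, and the spools stay standing, untouched. Leave the tray resting there, take your hand away, and leave everything else on the table where it is.

Things in the scene. Friction and masses are not known exactly. Their poses are not given: they have to be found in the camera images.
- track: fixed bench-top gravity roller track, 596 mm long, 12 free heavy steel rollers (diameter 35, pitch 46) between two aluminium rails (inner faces at x = +-66, outer +-74 mm, rising 14 above the roller tops). Origin on the table top at mid-width; z up, +y UPHILL along the track, +x across it, away from the robot. Roller tops at z = 85 + 0.05 * (y + 240) mm: slope 0.05 rad, the tray rolls towards -y.
- high_end (a point): point at mid-width on the roller-top line at the track's high end, y = +315 mm in the track's frame.
- low_end (a point): point at mid-width on the roller-top line at the track's low end, in the plane of the end blocks' uphill faces, y = -240 mm in the track's frame. The bumper's face is here when the tray is fully down.
- endstop: the end stop: two yellow corner blocks at the low end, each 26 mm wide and 16 deep, 22 high above the roller tops, at x = -65 to -39 and +39 to +65 mm. The 78 mm gap between them is open, fingers can pass through it and on past the end. Origin midway between them at point low_end, axes as the track's.
- stop (a joint): drop stop holding the tray: a red tab standing 20 mm above the rollers in front of the bumper, in one piece with the red pad. Value in m: 0 = up, 0.024 = fully down (tab 4 mm below the roller tops; the tray is free from about 0.01 on). No spring: it takes some 3 to 6 N and stays where it is left.
- pad_top (a point): centre of the top of the round red pad (diameter 42 mm) that works the drop stop; it moves straight down with it. On the robot's side of the track beside the rear of the waiting tray, at x = -105, y = +215 mm in the track's frame, 46 mm above the roller tops there (154 above the table) when up. Its rim is 10 mm from the near rail.
- tray: plywood tray 124 wide (x) x 160 long (y), walls 40 high, 6 thick. Origin at the centre of its underside, on the roller tops; axes as the track's. Rolls from y = +187 to -142 mm (fully down) in the track's frame. 0.79 kg with its spools, varying by a fifth. Set free it gains speed slowly (0.1 m/s after 0.8 s, 0.15 after 1.5 s, nearly 0.2 at the end, after 2.6 s), as it has to spin up the rollers.
- bumper (a point): centre of the face of the black foam bumper (110 wide, 18 thick, 10 to 36 mm above the rollers) on the tray's low end; 98 mm from the tray's origin towards -y, 23 above its underside. The foam gives 1 mm per 0.9 N, damped, 14 mm at most. At rest the tray leans downhill with 0.4 N; stopping it dead from 0.15 m/s gives about 5 N, meeting it at 0.03 m/s about 1 N.
- spool_purple: purple thread spool, diameter 40, 58 high, 80 g, standing loose in the tray; origin at the centre of its foot, z along its axis. Its top is 64 mm above the roller tops.
- spool_orange: orange thread spool, diameter 40, 58 high, 80 g, standing loose in the tray; origin at the centre of its foot, z along its axis. Its top is 64 mm above the roller tops.
- spool_lime: lime green thread spool, diameter 40, 58 high, 80 g, standing loose in the tray; origin at the centre of its foot, z along its axis. Its top is 64 mm above the roller tops.
- spool_pink: pink thread spool, diameter 40, 58 high, 80 g, standing loose in the tray; origin at the centre of its foot, z along its axis. Its top is 64 mm above the roller tops.
- tub: red plastic tub with lid, diameter 80, 95 high mm; bystander, loose on the table. Origin at the centre of its underside.
- mask: white half-face mask lying flat, 85 x 190 x 29 mm; bystander, loose on the table. Origin at the centre of its underside.
- pincushion: round blue pincushion, diameter 68, 41 high mm; bystander, loose on the table. Origin at the centre of its underside.
- tape_case: round yellow tape-measure case, diameter 54, 18 high mm; bystander, loose on the table. Origin at the centre of its underside.
Mind the look-alikes: they are no part of the job. What is shaped like the spool_orange but turquoise is not meant.

How it is judged:
On the way, in this order (a step that is already met when the one before it is completed fails the run):
1. the red pad is pressed down and the stop is clear of the tray (value of joint stop above 0.02 m).
2. the rolling tray leans on the fingers well before the end blocks (contact force between the fingers and tray above 0.05 N and y of tray in the frame of track between -0.12 and 0.175 m).
At the end, for the whole second after the job is handed in: The tray lies at rest (under 10 mm/s) with its bumper on the end blocks (within about 7 mm), the stop is pressed down (over 20 mm), all four spools stand upright in the tray, and the robot has let go (y of tray in the frame of track between -0.149 and -0.135 m and linear speed of tray below 0.01 m/s and value of joint stop above 0.02 m and angle between each of spool_purple, spool_orange, spool_lime, spool_pink's own z axis and vertical below 0.2 rad and horizontal distance between each of spool_purple, spool_orange, spool_lime, spool_pink and tray below 0.075 m); the robot touches nothing.
It fails at once if the tray gets a knock from the robot, or is gripped or squeezed (over 3.5 N) (contact force between any of the fingers, the arm and tray above 3.5 N).
It fails at once if the tray bumps into the end blocks (over 3.5 N) (contact force between tray and endstop above 3.5 N).
It fails at once if a spool tips over or is touched (angle between any of spool_purple, spool_orange, spool_lime, spool_pink's own z axis and vertical above 0.35 rad or contact force between any of the arm, the fingers and spool_purple above 0.5 N or contact force between any of the arm, the fingers and spool_orange above 0.5 N or contact force between any of the arm, the fingers and spool_lime above 0.5 N or contact force between any of the arm, the fingers and spool_pink above 0.5 N).
It fails at once if the tray is lifted or knocked out of the track (angle between tray's own z axis and vertical above 0.2 rad or z of tray in the frame of track above 0.13 m or y of tray in the frame of track below -0.165 m).
It fails at once if a bystander is pushed about (distance of any of tub, mask, pincushion, tape_case from where it was at the start of the episode above 0.02 m).
It also fails if it takes over 38 s, if anything falls off the work surface, if the arm or the gripper's body presses on something with over 40 N, if the wrist force passes 120 N, or if a joint passes its speed limit or range.

ROBOT

A 7-joint arm with a two-finger parallel gripper is mounted at the origin on the work surface. World frame = base frame: x ahead of the robot, y to its left, z up, the work surface at z = 0. Lengths are in m, angles in rad, forces in N, time in s.
With the tool pointing down it reaches from about 0.425 to 0.925 m from the base axis. Payload 6.8 kg.
Tool frame: the origin (TCP) lies midway between the tips of the shut fingers; the grasp point (between the pads) lies 19 mm behind it (bot.pinch_z is the distance from the TCP to the grasp point, in m); z points along the fingers, y is the line along which they close (so a half turn about z gives the same grasp; the last joint's range is limited). The gripper opens to 85 mm and grips with 20 to 120 N. Pads are 22 mm wide; open, the fingers measure 114 mm over their backs; the gripper's body (76 mm by 85 mm) begins 54 mm behind the grasp point. The pads swing forward as they close: fully open they stand 13 mm farther back than shut.
Start: joints at [1.209, 0.477, 0.022, 1.555, -0.011, 1.109, -0.083], TCP at [0.169, -0.653, 0.231] pointing down, gripper open.
Joint ranges: [-2.96, 2.96], [-0.34, 2.1], [-1.41, 1.46], [0.24, 2.44], [-1.37, 4.51], [0.17, 1.92], [-2.96, 2.96]. Speed limits (rad/s): [2.39, 2.39, 3.14, 3.14, 3.14, 3.14, 3.14].

INTERFACE

Orientations are given as a unit quaternion [w, x, y, z].
In Python, from station import bot, imaging gives the robot as it stands. The module is installed in compiled form; this text tells all that it offers.
- The arm moves only by the tool carry_out, never from a script. Its argument "targets" is a list of rows, each a list of 5 numbers: the shift along the tool's x, y, z in cm, then the turn about the tool's z in degrees, then the opening, from -1 (shut) to 1 (fully open). In form: [[x, y, z, yaw, gripper], ...]. A call has 1 to 12 rows; each row shifts and turns the commanded pose from where the row before left it, along the tool's axes as they then stand; what a row does not reach is not made up. A row lasts 1/10 s, in which the tool goes at most 50 mm and 8.59 degrees, less where a joint would pass 70% of its speed; a pose out of reach is approached as far as the arm can. A call is refused whole if a number of a shift passes 5 or a number of a turn 8.59, either way. A call with a gripper value outside its range is refused whole. The fingers move at their own pace and stop on an object; "force" is the grip in N (left out, the last holds). Time passes only in rows, so rows that do not move let the fingers close. It gives the time, the measured TCP pose, the force, the opening and the grip force at its end, in the units of the state.
- bot.get_obs(): the state, without advancing time (a new reading comes with each control period).
- imaging.read_camera(name): name is "scene" or "top"; returns the picture (400x640x3 uint8, red, green, blue); there is no depth.
- imaging.calibration(name): a dict with "fx", "fy", "cx", "cy" (pixels), "k1" (the pictures are not rectified: a ray, as slopes to the right and down, at radius r is drawn at 1 + k1 r^2 times it, then the intrinsics apply), "extrinsics" (4x4, takes a point from world to camera coordinates). Camera axes: x right, y up, looking along -z (the intrinsics and any distortion apply to the point x, -y, -z); pixel columns grow to the right and rows downward; lengths in m; the calibration is good to about 2 mm. A picture is of the moment at which its call begins. calibration takes no time and is no camera call.
- bot.hand_in(): hands the job in; it is judged then, once.
The state is a dict: "t": time; "q": joint angles; "joint_vel": joint speeds; "joint_torque": joint torques, N m; "eef_pos": TCP position; "tool_rot": TCP orientation; "contact_force": force on the tool from outside, world axes, zero at the start; "torque": the same for the moment, N m; "gripper_width": opening from 0.0 (shut) to 1.0 (fully open); "grasp_force": force on a finger pad.
Only numpy, scipy, OpenCV 4.12 (cv2) and the standard library are available. Lean on these libraries where they do the work, as an engineer would, in place of code of your own. Each camera call takes 0.05 s, during which the arm holds its last target. There are 200 camera calls.

## Working session

There is one attempt and no reset: what is moved stays moved. The work goes in short steps, Python scripts to look and compute and a tool call to move; the robot and the scene stay as the last step left them, time stands still between calls to the robot, and variables do not carry over. Pictures are saved under pics/ and viewed, at most 10 in all, crops included, and the job is handed in when it is done.

Besides the shell and the picture viewer there is one more tool, called after ">>>" as name([rows], argument=value, ...), one row to a line, values as JSON. carry_out: Moves the arm, as the interface text tells. Its arguments: {"type":"object","properties":{"targets":{"type":"array"},"force":{"type":"number"}},"required":["targets"]}

```bash
mkdir -p pics; python3 - <<'E'
from station import bot, imaging
import cv2
o=bot.get_obs(); print({k:o[k] for k in("t","eef_pos","tool_rot","gripper_width","contact_force")}, bot.pinch_z)
for n in("scene","top"):
    cv2.imwrite(f"pics/{n}0.png",imaging.read_camera(n)[:,:,::-1]); print(n,imaging.calibration(n))
E
```

```text
{'t': 0.0, 'eef_pos': array([ 0.16931239, -0.65279732,  0.23032178]), 'tool_rot': array([-9.01258567e-04,  9.91956586e-01,  1.26575217e-01, -1.80842267e-04]), 'gripper_width': 0.9994652681855332, 'contact_force': array([-0.71447741, -0.78758057, -0.68398299])} 0.0187
scene {'fx': 467.59451767963213, 'fy': 467.59451767963213, 'cx': 311.53815358624433, 'cy': 205.04379869301331, 'k1': 0.04118444157141147, 'extrinsics': array([[-5.65470191e-01,  8.24767435e-01,  1.46329563e-03,
         3.34628976e-01],
       [-5.39603944e-01, -3.71299388e-01,  7.55621829e-01,
         1.90937268e-01],
       [ 6.23755598e-01,  4.26492020e-01,  6.55006497e-01,
        -1.77584963e+00],
       [ 0.00000000e+00,  0.00000000e+00,  0.00000000e+00,
         1.00000000e+00]])}
top {'fx': 380.2431882914809, 'fy': 380.2431882914809, 'cx': 321.04562059819665, 'cy': 197.51874826121687, 'k1': 0.009122161300597467, 'extrinsics': array([[-0.02880102, -0.99949043, -0.01376142,  0.01716943],
       [ 0.98886193, -0.0305005 ,  0.14567705, -0.56946796],
       [-0.14602255, -0.0094125 ,  0.98923648, -1.17808414],
       [ 0.        ,  0.        ,  0.        ,  1.        ]])}
```

View pics/scene0.png

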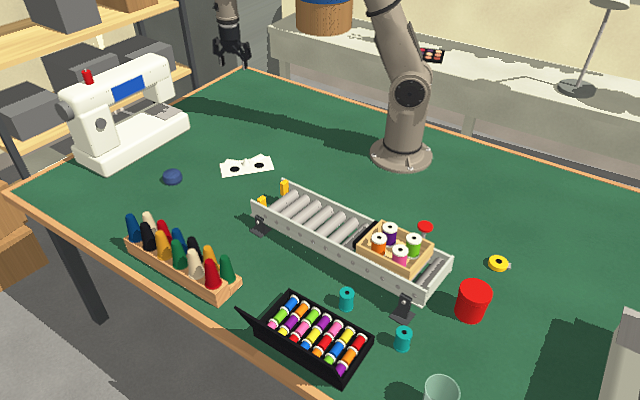

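View pics/top0.png

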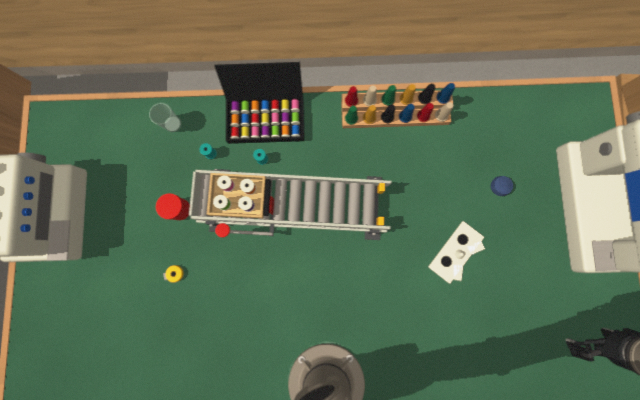

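The scene view shows the track with tray, yellow blocks (262,200) and (284,187), and pad (425,226). The top view shows the pad at (222,230), the yellow blocks at (381,187) and (381,221), and the rails from about (192,175) to (390,228). I'll fit the track pose from colour blobs.

```bash
cat > h.py <<'E'
import numpy as np, cv2
from station import bot, imaging
def proj(n,P):
    c=imaging.calibration(n); E=c["extrinsics"]; p=np.atleast_2d(P)@E[:3,:3].T+E[:3,3]
    s=np.c_[p[:,0],-p[:,1]]/-p[:,2:]; s=s*(1+c["k1"]*(s**2).sum(1,keepdims=True))
    return s*[c["fx"],c["fy"]]+[c["cx"],c["cy"]]
def T(v,P):
    c,s=np.cos(v[2]),np.sin(v[2]); P=np.atleast_2d(P)
    return np.c_[c*P[:,0]-s*P[:,1]+v[0], s*P[:,0]+c*P[:,1]+v[1], P[:,2]]
E
python3 - <<'E'
from h import *
from scipy.optimize import least_squares
im={n:cv2.imread(f"pics/{n}0.png") for n in("scene","top")}
def blobs(n,lo,hi,box):
    h=cv2.cvtColor(im[n],cv2.COLOR_BGR2HSV); m=cv2.inRange(h,lo,hi); k=np.zeros_like(m); x0,y0,x1,y1=box; k[y0:y1,x0:x1]=255
    _,_,st,ce=cv2.connectedComponentsWithStats(m&k); return [(s[4],tuple(s[:4]),c.round(1)) for s,c in zip(st[1:],ce[1:]) if s[4]>8]
for n,b in(("top",(365,170,400,235)),("scene",(250,170,300,215))): print(n,"yellow",blobs(n,(18,150,120),(32,255,255),b))
for n,b in(("top",(205,215,240,242)),("scene",(410,215,440,240))): print(n,"red",blobs(n,(0,170,100),(6,255,255),b))
for n,b,f in(("top",(180,160,400,245),3.5),("scene",(240,165,460,310),3.5)):
    x0,y0,x1,y1=b; cv2.imwrite(f"pics/{n}c.png",cv2.resize(im[n][y0:y1,x0:x1],None,fx=f,fy=f,interpolation=cv2.INTER_CUBIC))
E
```

```text
top yellow [(np.int32(71), (np.int32(377), np.int32(183), np.int32(8), np.int32(10)), array([380.6, 187.6])), (np.int32(59), (np.int32(376), np.int32(217), np.int32(8), np.int32(8)), array([379.8, 220.6]))]
scene yellow [(np.int32(117), (np.int32(280), np.int32(180), np.int32(9), np.int32(16)), array([283.8, 187. ])), (np.int32(67), (np.int32(257), np.int32(195), np.int32(10), np.int32(11)), array([262. , 199.8]))]
top red [(np.int32(150), (np.int32(216), np.int32(224), np.int32(14), np.int32(13)), array([222.1, 229.9]))]
scene red [(np.int32(142), (np.int32(418), np.int32(221), np.int32(15), np.int32(12)), array([424.9, 226.2]))]
```

View pics/topc.png

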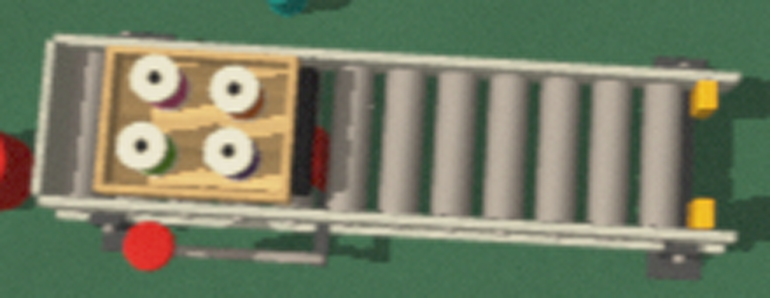

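View pics/scenec.png

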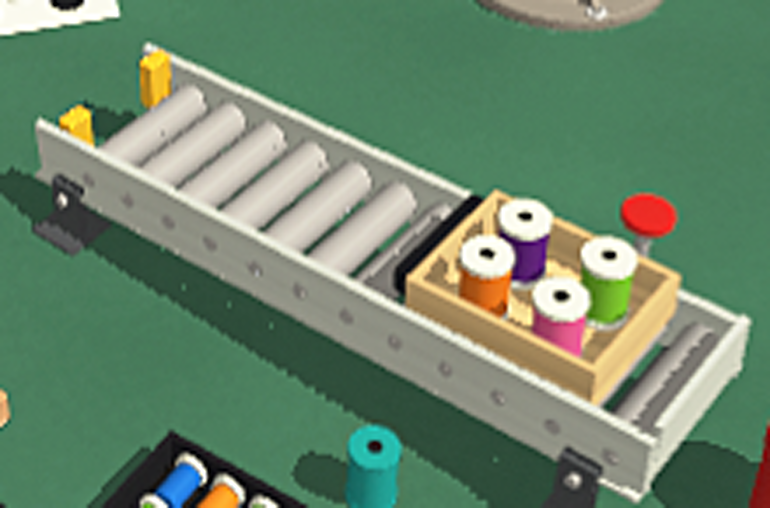

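```bash
python3 - <<'E'
from h import *
from scipy.optimize import least_squares
X={'pad':(-.105,.215,.154),'bn':(-.052,-.248,.106),'bf':(.052,-.248,.106)}
ob={'top':{'pad':(222.1,229.9),'bn':(380.5,220.3),'bf':(381.3,187)},'scene':{'pad':(424.9,226.2),'bn':(284.3,183),'bf':(261.8,198.5)}}
def res(v): return np.concatenate([(proj(n,T(v,[X[k] for k in d]))-np.array(list(d.values()))).ravel() for n,d in ob.items()])
s=least_squares(res,[.5,0,0],loss='soft_l1'); v=s.x; print(v,res(v).round(1))
np.save('v.npy',v)
z=lambda y:.085+.05*(y+.24)
# checks: spool tops mean at tray centre; rail top corners
print('tray-top centre',proj('top',T(v,[0,.187,z(.187)+.064])), 'spool mean',np.mean([[180+a/3.5,160+b/3.5] for a,b in((155,78),(235,90),(142,146),(229,151))],0))
print('rail hi far top corner scene',proj('scene',T(v,[.07,.315,z(.315)+.014])),[240+650/3.5,165+440/3.5])
for p in([0,-.24,.085],[-.105,.215,.154],[0,0,.097],[0,.187,z(.187)]): print(T(v,p))
o=bot.get_obs(); print(o['t'],np.hypot(*T(v,[-.105,.215,0])[0][:2]))
E
```

```text
[ 0.55755724  0.06594738 -0.08010154] [-0.6 -0.8  0.  -0.1  0.2 -0.9  1.  -1.2  0.  -1.6 -0.3 -0.6]
tray-top centre [[232.88411963 192.72846158]] spool mean [234.35714286 193.21428571]
rail hi far top corner scene [[425.9748718  290.23254504]] [425.7142857142857, 290.7142857142857]
[[ 0.53835342 -0.17328308  0.085     ]]
[[0.47009733 0.28865967 0.154     ]]
[[0.55755724 0.06594738 0.097     ]]
[[0.57252021 0.25234778 0.10635   ]]
0.1 0.5516483530229319
```

>>> carry_out([
  [0,0,0,6.4,-1],
  [0,0,0,6.4,-1],
  [0,0,0,6.3,-1],
  [3,-3.75,0,0,-1],
  [3,-3.75,0,0,-1],
  [3,-3.75,0,0,-1],
  [3,-3.75,0,0,-1],
  [3,-3.75,0,0,-1],
  [3,-3.75,0,0,-1],
  [3,-3.75,0,0,-1],
  [3,-3.75,0,0,-1],
  [3,-3.75,0,0,-1],
], force=30)

```text
t: 1.3
eef_pos: [0.4663, -0.3367, 0.2311]
tool_rot: [-0.0, 0.999, -0.04, -0.0]
contact_force: [0.9, -0.0, 0.1]
gripper_width: -0.002
grasp_force: 0.0
```

```bash
cat >> h.py <<'E'
v=np.load('v.npy')
def st(tgt=None):
    o=bot.get_obs(); p=o['eef_pos']; c,s=np.cos(v[2]),np.sin(v[2]); d=p[:2]-v[:2]
    tp=np.array([c*d[0]+s*d[1],-s*d[0]+c*d[1],p[2]])
    from scipy.spatial.transform import Rotation as R
    r=R.from_quat(np.roll(o['tool_rot'],-1)); 
    xa=r.as_matrix()[:,0]; yaw=np.degrees(np.arctan2(xa[1],xa[0])-v[2])
    print('t',round(o['t'],2),'track mm',(tp*1e3).round(1),'yaw vs track deg',yaw.round(2),'tilt',r.as_matrix()[:,2].round(3),'w',round(o['gripper_width'],2),'F',o['contact_force'].round(1))
    if tgt is not None:
        D=T([0,0,v[2]],np.array(tgt)-tp)[0]; print('tool cm',(r.as_matrix().T@D*100).round(2))
E
python3 -c "
from h import *
st([-.105,.215,.185])"
```

```text
t 1.3 track mm [ -58.8 -408.7  231.1] yaw vs track deg 0.02 tilt [-0.  0. -1.] w -0.0 F [ 0.9 -0.   0.1]
tool cm [ -4.6  -62.37   4.62]
```

>>> carry_out([
  [-0.4,-4.9,0,0,-1],
  [-0.4,-4.9,0,0,-1],
  [-0.4,-4.9,0,0,-1],
  [-0.4,-4.9,0,0,-1],
  [-0.4,-4.9,0,0,-1],
  [-0.4,-4.9,0,0,-1],
  [-0.4,-4.9,0,0,-1],
  [-0.4,-4.9,0,0,-1],
  [-0.4,-4.9,0,0,-1],
  [-0.4,-4.9,0,0,-1],
  [-0.4,-4.9,0,0,-1],
  [0,0,0,0,-1],
])

```text
t: 2.5
eef_pos: [0.4629, 0.2102, 0.2316]
tool_rot: [-0.002, 0.999, -0.035, -0.0]
contact_force: [-0.5, -0.5, -0.0]
gripper_width: 0.002
grasp_force: 0.0
```

```bash
python3 -c "
from h import *
st([-.105,.215,.160])"
```

```text
t 2.5 track mm [-105.9  136.2  231.6] yaw vs track deg 0.63 tilt [ 0.     0.004 -1.   ] w 0.0 F [-0.5 -0.5 -0. ]
tool cm [ 0.18 -7.85  7.19]
```

>>> carry_out([
  [0,-3.5,1.5,0,-1],
  [0,-3.5,2,0,-1],
  [0,0,2,0,-1],
  [0,0,1.4,0,-1],
  [0,0,0,0,-1],
  [0,0,0,0,-1],
])

```text
t: 3.1
eef_pos: [0.4703, 0.271, 0.1624]
tool_rot: [0.0, 0.999, -0.041, -0.0]
contact_force: [0.2, -0.4, -0.2]
gripper_width: 0.002
grasp_force: 0.0
```

```bash
python3 - <<'E'
from h import *
st([-.105,.21,.150])
a=imaging.read_camera('scene')[:,:,::-1]; x0,y0,x1,y1=340,120,480,280
cv2.imwrite('pics/s1.png',cv2.resize(a[y0:y1,x0:x1],None,fx=3.5,fy=3.5,interpolation=cv2.INTER_CUBIC))
E
```

```text
t 3.1 track mm [-103.4  197.4  162.4] yaw vs track deg -0.06 tilt [-0.    -0.001 -1.   ] w 0.0 F [ 0.2 -0.4 -0.2]
tool cm [-0.16 -1.26  1.24]
```

View pics/s1.png

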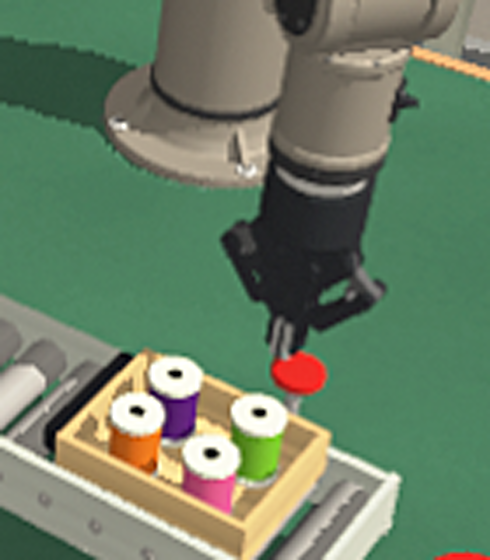

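```bash
python3 -c "
from h import *
print(bot.get_obs()['q'].round(2))"
```

```text
[-0.28  0.38 -0.44  1.92  0.2   0.89 -2.47]
```

>>> carry_out([
  [0,0,0,-8.2,-1],
  [0,0,0,-8.2,-1],
  [0,0,0,-8.2,-1],
  [0,0,0,-8.2,-1],
  [0,0,0,-8.2,-1],
  [0,0,0,-8.2,-1],
  [0,0,0,-8.2,-1],
  [0,0,0,-8.2,-1],
  [0,0,0,-8.2,-1],
  [0,0,0,-8.2,-1],
  [0,0,0,-8,-1],
  [1.0,-0.3,0,0,-1],
])

```text
t: 4.35
eef_pos: [0.4692, 0.2806, 0.1631]
tool_rot: [0.001, 0.736, 0.677, 0.0]
contact_force: [0.1, -1.0, -0.7]
gripper_width: 0.004
grasp_force: 0.0
```

```bash
python3 -c "
from h import *
st([-.106,.208,.148]); print(bot.get_obs()['q'].round(2))"
```

```text
t 4.35 track mm [-105.2  206.9  163.1] yaw vs track deg 89.87 tilt [ 0.002 -0.001 -1.   ] w 0.0 F [ 0.1 -1.  -0.7]
tool cm [ 0.11 -0.08  1.51]
[-0.04  0.45 -0.78  1.89  0.39  0.95 -1.08]
```

>>> carry_out([
  [0,0,0.6,0,-1],
  [0,0,0.5,0,-1],
  [0,0,0.3,0,-1],
  [0,0,0,0,-1],
])

```text
t: 4.75
eef_pos: [0.4677, 0.2823, 0.1479]
tool_rot: [0.0, 0.735, 0.678, -0.0]
contact_force: [-0.0, -0.0, -0.0]
gripper_width: -0.001
grasp_force: 0.2
```

```bash
python3 -c "
from h import *
st([0,-.1,.15])"
```

```text
t 4.75 track mm [-106.9  208.5  147.9] yaw vs track deg 89.99 tilt [-0. -0. -1.] w -0.0 F [-0. -0. -0.]
tool cm [-30.85  10.69  -0.2 ]
```

```bash
cat >> h.py <<'E'
zr=lambda y:.085+.05*(y+.24)
def spools(a):
    h=cv2.cvtColor(a,cv2.COLOR_BGR2HSV); out={}
    for k,lo,hi in(('pink',(155,90,120),(172,255,255)),('lime',(38,150,120),(60,255,255)),('orange',(8,190,150),(16,255,255)),('purple',(125,120,50),(150,255,255))):
        m=cv2.inRange(h,lo,hi); m[:170]=0; m[285:]=0; m[:,455:]=0; m[:,:240]=0
        _,_,s,c=cv2.connectedComponentsWithStats(m); i=1+s[1:,4].argmax() if len(s)>1 else 0; out[k]=(c[i],int(s[i,4]))
    return out
def tray(save=None):
    t=bot.get_obs()['t']; a=imaging.read_camera('scene')[:,:,::-1].copy()
    if save: cv2.imwrite(save,a)
    r=spools(a); r0=spools(cv2.imread('pics/scene0.png')); ys=np.arange(-.17,.2,.0005); res={}
    for k,(x,y) in dict(pink=(.03,.03),lime=(-.03,.03),orange=(.03,-.03),purple=(-.03,-.03)).items():
        P=proj('scene',T(v,np.c_[np.full_like(ys,x),ys+y,zr(ys)+.035])); p0=P[np.abs(ys-.187).argmin()]
        res[k]=(round(1e3*ys[np.hypot(*(P-p0-(r[k][0]-r0[k][0])).T).argmin()],1),r[k][1],r0[k][1])
    print('tray y mm at t',round(t,2),res)
E
python3 -c "
from h import *
tray(); st()"
```

```text
tray y mm at t 4.75 {'pink': (np.float64(187.0), 98, 100), 'lime': (np.float64(186.5), 129, 127), 'orange': (np.float64(186.5), 110, 107), 'purple': (np.float64(187.0), 96, 96)}
t 4.8 track mm [-106.9  208.1  147.9] yaw vs track deg 89.99 tilt [-0.001 -0.001 -1.   ] w 0.0 F [-0.3 -0.1  0.9]
```

>>> carry_out([
  [0,0,1.4,0,-1],
  [0,0,0.9,0,-1],
])

```text
t: 5.0
eef_pos: [0.4688, 0.283, 0.1279]
tool_rot: [0.001, 0.735, 0.678, 0.001]
contact_force: [-22.7, -21.2, 101.7]
gripper_width: -0.0
grasp_force: 51.1
```

```bash
python3 -c "
from h import *
st(); tray('pics/s2.png'); st([0,-.1,.14])"
```

```text
t 5.0 track mm [-105.9  209.3  127.9] yaw vs track deg 89.96 tilt [ 0.002 -0.001 -1.   ] w -0.0 F [-22.7 -21.2 101.7]
tray y mm at t 5.0 {'pink': (np.float64(185.0), 95, 100), 'lime': (np.float64(185.0), 125, 127), 'orange': (np.float64(185.0), 111, 107), 'purple': (np.float64(185.0), 100, 96)}
t 5.05 track mm [-106.1  209.   129.1] yaw vs track deg 89.97 tilt [ 0.002 -0.003 -1.   ] w -0.0 F [-10.5 -11.4  41.2]
tool cm [-30.89  10.63  -0.98]
```

>>> carry_out([
  [-2,0,-1.8,0,-1],
  [-4.8,0,-0.3,0,-1],
  [-4.8,0,0,0,-1],
  [-4.8,0.4,0,0,-1],
  [-4.8,0.8,0,0,-1],
  [-4,2.5,0,0,-1],
  [-3.5,3,0,0,-1],
  [-3.5,3,0,0,-1],
])

```text
t: 5.85
eef_pos: [0.5389, -0.049, 0.146]
tool_rot: [0.0, 0.735, 0.678, -0.001]
contact_force: [0.6, 1.0, -0.1]
gripper_width: -0.002
grasp_force: 0.0
```

```bash
python3 -c "
from h import *
tray('pics/s3.png'); st([0,-.12,zr(-.12)+.02])"
```

```text
tray y mm at t 5.85 {'pink': (np.float64(126.5), 98, 100), 'lime': (np.float64(124.5), 131, 127), 'orange': (np.float64(126.5), 110, 107), 'purple': (np.float64(125.5), 105, 96)}
t 5.9 track mm [  -4.4 -123.8  145.8] yaw vs track deg 89.44 tilt [ 0.002 -0.004 -1.   ] w -0.0 F [ 5.5 -6.3  0.7]
tool cm [0.4  0.42 3.48]
```

>>> carry_out([
  [0.2,0.4,1.5,0,-1],
  [0.2,0,1.5,0,-1],
  [0,0,0.4,0,-1],
  [0,0,0,0,-1],
])

```text
t: 6.3
eef_pos: [0.5415, -0.0412, 0.111]
tool_rot: [-0.001, 0.734, 0.679, -0.001]
contact_force: [0.0, -0.3, -1.1]
gripper_width: 0.001
grasp_force: 0.0
```

```bash
python3 -c "
from h import *
tray('pics/s4.png'); st([0,-.12,zr(-.12)+.02])"
```

```text
tray y mm at t 6.3 {'pink': (np.float64(69.5), 103, 100), 'lime': (np.float64(67.5), 129, 127), 'orange': (np.float64(71.0), 109, 107), 'purple': (np.float64(67.5), 114, 96)}
t 6.35 track mm [  -6.7 -108.2  111.8] yaw vs track deg 90.17 tilt [-0.002  0.    -1.   ] w 0.0 F [-0.8  0.6 -0.3]
tool cm [-1.18  0.66  0.08]
```

>>> carry_out([
  [0,0.3,0,0,-1],
  [-0.2,0.3,0.05,0,-1],
  [-0.5,0,0.05,0,-1],
  [-0.8,0,0.05,0,-1],
  [-1.1,0,0.05,0,-1],
  [-1.2,0,0.06,0,-1],
  [-1.2,0,0.06,0,-1],
  [-1.2,0,0.06,0,-1],
  [-1.2,0,0.06,0,-1],
  [-1.1,0,0.05,0,-1],
  [-1.0,0,0.05,0,-1],
])

```text
t: 7.45
eef_pos: [0.5415, -0.139, 0.1068]
tool_rot: [-0.0, 0.735, 0.678, -0.0]
contact_force: [0.4, -0.2, 1.2]
gripper_width: -0.002
grasp_force: 0.0
```

```bash
python3 -c "
from h import *
st([0,-.251,zr(-.25)+.02])"
```

```text
t 7.45 track mm [   0.4 -205.5  106.8] yaw vs track deg 90.01 tilt [-0. -0. -1.] w -0.0 F [ 0.4 -0.2  1.2]
tool cm [-4.55 -0.04  0.23]
```

>>> carry_out([
  [-0.9,0,0.04,0,-1],
  [-0.8,0,0.04,0,-1],
  [-0.7,0,0.03,0,-1],
  [-0.6,0,0.03,0,-1],
  [-0.4,0,0.02,0,-1],
  [-0.3,0,0.02,0,-1],
  [-0.2,0,0.01,0,-1],
  [-0.2,0,0.01,0,-1],
])

```text
t: 8.25
eef_pos: [0.5385, -0.1785, 0.105]
tool_rot: [-0.0, 0.735, 0.679, 0.0]
contact_force: [0.6, 1.2, -0.8]
gripper_width: 0.003
grasp_force: 0.0
```

```bash
python3 -c "
from h import *
st([0,-.251,zr(-.25)+.02]); tray('pics/s5.png'); st()
a=cv2.imread('pics/s5.png')[120:280,230:440]; cv2.imwrite('pics/s5c.png',cv2.resize(a,None,fx=3.5,fy=3.5))"
```

```text
t 8.25 track mm [   0.5 -245.2  105. ] yaw vs track deg 90.05 tilt [ 0.  0. -1.] w 0.0 F [ 0.6  1.2 -0.8]
tool cm [-0.58 -0.06  0.05]
tray y mm at t 8.25 {'pink': (np.float64(-132.0), 88, 100), 'lime': (np.float64(-139.0), 125, 127), 'orange': (np.float64(-131.5), 98, 107), 'purple': (np.float64(-139.0), 94, 96)}
t 8.3 track mm [   0.5 -245.7  104.9] yaw vs track deg 90.03 tilt [ 0. -0. -1.] w -0.0 F [ 0.5 -1.2 -0.2]
```

View pics/s5c.png

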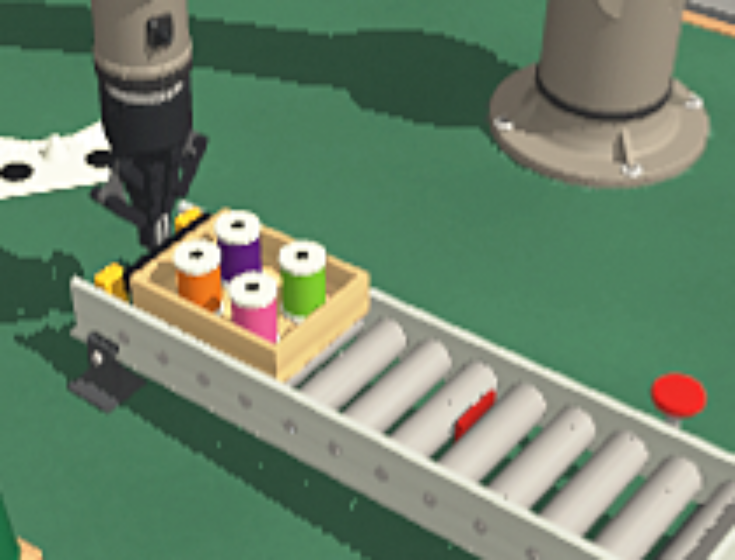

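The tray leans on the fingers a few mm short of the yellow blocks, and all four spools are upright. I'll ease it the rest of the way.

>>> carry_out([
  [-0.15,0,0,0,-1],
  [-0.15,0,0,0,-1],
  [-0.15,0,0,0,-1],
  [-0.15,0,0,0,-1],
  [-0.15,0,0,0,-1],
  [-0.2,0,0,0,-1],
  [-0.3,0,0,0,-1],
  [-0.5,0,0,0,-1],
  [-1,0,0,0,-1],
  [-1.5,0,0,0,-1],
  [-1.5,0,0,0,-1],
  [0,0,0,0,-1],
])

```text
t: 9.5
eef_pos: [0.533, -0.2401, 0.1046]
tool_rot: [0.0, 0.736, 0.677, -0.001]
contact_force: [-0.2, 0.2, -1.2]
gripper_width: -0.003
grasp_force: 0.0
```

```bash
python3 -c "
from h import *
st(); tray('pics/s6.png')
a=cv2.imread('pics/s6.png')[120:280,230:440]; cv2.imwrite('pics/s6c.png',cv2.resize(a,None,fx=3.5,fy=3.5))"
```

```text
t 9.5 track mm [  -0.  -307.1  104.6] yaw vs track deg 89.74 tilt [-0.001 -0.002 -1.   ] w -0.0 F [-0.2  0.2 -1.2]
tray y mm at t 9.5 {'pink': (np.float64(-142.5), 89, 100), 'lime': (np.float64(-148.5), 117, 127), 'orange': (np.float64(-141.0), 102, 107), 'purple': (np.float64(-148.0), 93, 96)}
```

View pics/s6c.png

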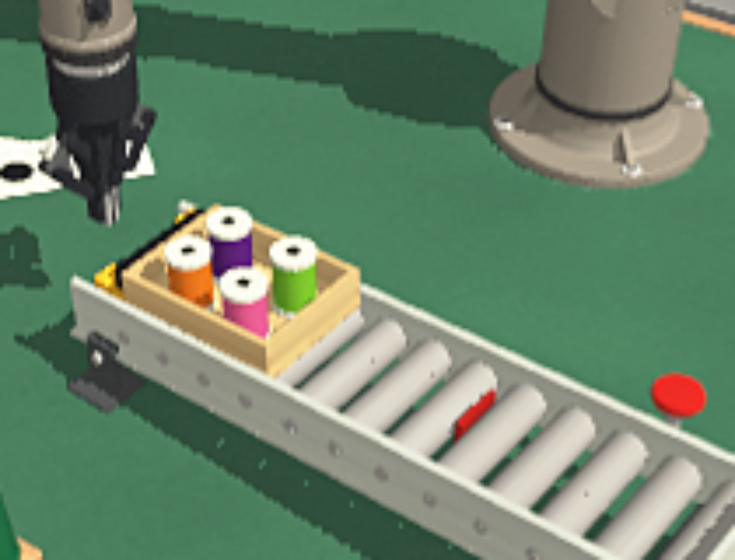

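>>> carry_out([
  [-1,0,-2,0,-1],
  [0,0,-4,0,-1],
  [0,0,-3,0,-1],
  [0,0,0,0,-1],
  [0,0,0,0,-1],
])

```text
t: 10.05
eef_pos: [0.5333, -0.2456, 0.1955]
tool_rot: [0.001, 0.734, 0.679, 0.0]
contact_force: [-0.2, 0.6, -0.3]
gripper_width: -0.003
grasp_force: 0.0
```

```bash
python3 - <<'E'
from h import *
st(); tray('pics/s7.png')
for f in('scene0','s7'):
    h=cv2.cvtColor(cv2.imread(f'pics/{f}.png'),cv2.COLOR_BGR2HSV)[210:245,405:445]; m=cv2.inRange(h,(0,170,100),(6,255,255)); 
    M=cv2.moments(m,True); print(M['m10']/M['m00']+405,M['m01']/M['m00']+210)
print(proj('scene',T(v,[[-.105,.215,.154],[-.105,.215,.134],[-.105,.215,.130]])))
E
```

```text
t 10.05 track mm [   0.8 -312.5  195.5] yaw vs track deg 90.06 tilt [ 0.001 -0.001 -1.   ] w -0.0 F [-0.2  0.6 -0.3]
tray y mm at t 10.05 {'pink': (np.float64(-142.5), 88, 100), 'lime': (np.float64(-148.5), 117, 127), 'orange': (np.float64(-140.5), 100, 107), 'purple': (np.float64(-148.0), 93, 96)}
424.8943661971831 226.19014084507043
423.34965034965035 232.5034965034965
[[425.91827469 224.98548068]
 [424.72867619 230.3505156 ]
 [424.49384371 231.4103149 ]]
```

The picture shows the tray resting on both yellow blocks and not moving. The pad dropped 6.3 px (about 24 mm, fully down), the spools are upright and the hand is clear.

```bash
python3 -c "
from station import bot
print(bot.hand_in())"
```

```text
the job is handed in; nothing more can be done
None
```

The job is handed in, with no verdict returned. The pad is fully down, and I met the tray softly on its way and eased it onto both yellow end blocks. It rests there with all four spools standing and the hand clear. The force reading was too noisy to confirm the first contact, so the early-meeting step is inferred from the tray's speed and the finger positions.

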